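Clear the drip basin, then hold its cover over it

TASK

On the repair bench, empty the shallow rectangular drip basin: put the steel ring into the round tub and the upright steel valve insert into the square bin. Then lift the slotted steel cover by its black grip, carry it over the clutter and finish still holding it, level and motionless, about 15 mm above the rim of the basin, its edges in line with the basin's (long sides over long sides, either way round), so that a colleague can guide it home. The cover must never touch the basin, and leave everything else on the bench where it is.

Things in the scene. Friction and masses are not known exactly. Their poses are not given: they have to be found in the camera images.
- basin: Shallow open white plastic drip basin, fixed to the bench, 200 (its x) x 150 (its y) x 35 mm high, walls and floor 4 mm thick, rim 35 mm above the bench. Origin: centre of its underside, on the bench; z up. Its yaw is within 0.35 rad of the world's.
- cover: Loose slotted stainless cover plate, 200 (its x) x 150 (its y) x 4 mm, about 0.35 kg, lying flat on the bench. An upright black plastic grip stands in its centre: 14 mm thick along the cover's x, 60 mm long along its y, its top 44 mm above the underside. Origin: centre of the plate's underside; z up.
- ring: Loose steel ring, 40 mm outside, 24 mm inside, 16 mm high, about 60 g, lying flat on the floor of the basin. Origin: centre of its underside.
- ring_mid (a point): Centre of the steel ring, 8 mm above its underside.
- insert: Loose steel valve insert, about 60 g, standing upright on the floor of the basin: a foot 26 mm across and 10 mm high, above it a round stem 16 mm across (from 13 mm up), 42 mm high in all. Origin: centre of its underside.
- insert_mid (a point): Middle of the valve insert, on its axis, 21 mm above its underside.
- tub: Round open blue plastic tub, fixed, 116 mm across at the rim, 45 mm high, walls and floor 4 mm. Origin: centre of its underside, on the bench.
- bin: Square open blue plastic bin, fixed, 116 x 116 mm, 45 mm high, walls and floor 4 mm, sides along its x and y. Origin: centre of its underside, on the bench.
- tin: Bystander: a closed pale canister (tin), 64 mm across, 95 mm high, upright, in the row between the cover and the containers. Origin: centre of its underside.
- pump: Bystander: a small upright pump, grey body with brass outlet, about 64 x 50 mm and 100 mm high, in the same row. Origin: centre of its underside.
- cup: Bystander: an open blue cup, 72 mm across, 95 mm high, in the same row. Origin: centre of its underside.
- tape: Bystander: a roll of tape, 90 mm across, 25 mm high, lying flat at the far side. Origin: centre of its underside.
- driver: Bystander: a screwdriver lying at the far side. Origin: on its underside.
- descaler: Bystander: a white plastic bottle, 68 mm across, 170 mm high, at the far side. Origin: centre of its underside.
- wrench: Bystander: a wrench lying at the far side. Origin: on its underside.
Things that resemble listed ones, but are neither listed nor needed, are in the scene too. Leave any pink look-alike of the insert alone. Leave any blue look-alike of the ring alone.

How it is judged:
By the outcome, as a careful person would: the job done as asked, in the order asked, and still so for the second after the job is handed in, while the arm keeps its last pose, push and grip.
It also fails if it takes over 72 s, if anything falls off the work surface, if the arm or the gripper's body presses on something with over 40 N, if the wrist force passes 120 N, or if a joint passes its speed limit or range.

ROBOT

A 7-joint arm with a two-finger parallel gripper is mounted at the origin on the work surface. World frame = base frame: x ahead of the robot, y to its left, z up, the work surface at z = 0. Lengths are in mm, angles in rad, forces in N, time in s.
With the tool pointing down it reaches from about 400 to 875 mm from the base axis. Payload 4.4 kg.
Tool frame: the origin (TCP) lies on the centre line of the jaws, within the pads' length; the fingertips stand 17 mm ahead of it and the grasp point (between the pads) lies 2 mm behind it; z points along the fingers, y is the line along which they close (so a half turn about z gives the same grasp; the last joint's range is limited). The gripper opens to 85 mm and grips with 20 to 120 N. Pads are 22 mm wide; open, the fingers measure 114 mm over their backs; the gripper's body (76 mm by 85 mm) begins 54 mm behind the grasp point. The pads swing forward as they close: fully open they stand 13 mm farther back than shut.
Start: joints at [-1.273, 0.628, 0.038, 1.517, -0.027, 0.996, -0.02], TCP at [231.266, 607.481, 248.313] pointing down, gripper open.
Joint ranges: [-3.06, 3.06], [-0.37, 2.12], [-1.25, 1.32], [0.18, 2.47], [-1.1, 4.24], [0.23, 1.98], [-2.94, 2.94]. Speed limits (rad/s): [2.57, 2.57, 3.14, 3.14, 3.14, 3.14, 3.14].

INTERFACE

Orientations are given as a unit quaternion [x, y, z, w].
In Python, from rig import ctrl, eyes, models gives the robot as it stands. The module is installed in compiled form; this text tells all that it offers.
- The arm moves only by the shell command python3 -m crank 'ROWS' [FORCE]. ROWS is JSON, a list of rows, each an object with "offset": the shift along the tool's x, y, z in mm, a list of three; "turn": the turn, a rotation vector about the tool's x, y, z in rad, a list of three; "gripper": the finger opening in mm, from 0 to 85.4. In form: [{"offset": [dx, dy, dz], "turn": [ax, ay, az], "gripper": gripper}, ...]. A call has exactly 10 rows; each row shifts and turns the commanded pose from where the row before left it, along the tool's axes as they then stand; what a row does not reach is not made up. A row lasts 1/8 s, in which the tool goes at most 62.5 mm and 10.7 degrees, less where a joint would pass 70% of its speed; a pose out of reach is approached as far as the arm can. A call is refused whole if a number of a shift passes 62.5 or a number of a turn 0.188, either way. A call with a gripper value outside its range is refused whole. The fingers move at their own pace and stop on an object; FORCE is the grip in N (left out, the last holds). Time passes only in rows, so rows that do not move let the fingers close, or fill a call up. It gives the time, the measured TCP pose, the force, the opening and the grip force at its end, in the units of the state.
- ctrl.get_state(): the state, without advancing time (a new reading comes with each control period).
- eyes.camera(name): name is "scene" or "top"; returns a dict with "color" (480x640x3 uint8, red, green, blue), "camera_matrix" (3x3 intrinsics, pixels), "R" (3x3) and "t" (3): a world point X has camera coordinates R X + t. Camera axes: x right, y down, z forward; pixel columns grow to the right and rows downward; lengths in mm; the calibration is good to about 2 mm. A picture is of the moment at which its call begins. There is no depth.
- ctrl.sign_off(): hands the job in; it is judged then, once.
Trained networks look in a picture, given as the dict that the camera call returned (one of the last four; its "shot" number tells which), for a name from the list of things; names that differ only in an ending like _2 or _b are one class to them, and where a whole thing is asked for, a point or a joint stands for the part that bears it (a point fixed in the world has none). Each returns a list of dicts, best first, with "confidence" (0 to 1); they miss things now and then, are a little off and sometimes report something else, mostly with a low value. They report only what shows in the picture. A call takes as long as a camera call. They do not tell look-alikes from the thing itself.
- models.trace(picture, thing): "pixels" (480x640 bool, what is visible of it) and "xy" ([column, row] in pixels, amid what is visible of it).
- models.mark_of(picture, thing): "xy" ([column, row] in pixels: a listed point, or the origin of a listed thing).
The state is a dict: "t": time; "joint_pos": joint angles; "joint_velocities": joint speeds; "joint_efforts": joint torques, N m; "ee_pos": TCP position; "eef_rot": TCP orientation; "contact_force": force on the tool from outside, world axes, zero at the start; "torque": the same for the moment, N m; "opening": opening from 0.0 (shut) to 1.0 (fully open); "finger_force": force on a finger pad.
Only numpy, scipy, OpenCV 4.12 (cv2) and the standard library are available. Lean on these libraries where they do the work, as an engineer would, in place of code of your own. Each camera call takes 0.05 s, during which the arm holds its last target. There are 200 camera calls.

## Working session

There is one attempt and no reset: what is moved stays moved. The work goes in short steps, Python scripts to look and compute and a shell command to move; the robot and the scene stay as the last step left them, time stands still between calls to the robot, and variables do not carry over. Pictures are saved under pics/ and viewed, at most 10 in all, crops included, and the job is handed in when it is done.

```bash
mkdir -p pics
cat > h.py <<'E'
import numpy as np, cv2
from rig import ctrl, eyes, models
from scipy.spatial.transform import Rotation as Rot
def ray(p,xy,z):
    K,R,t=(np.array(p[k],float) for k in("camera_matrix","R","t"))
    d=R.T@np.linalg.inv(K)@np.array([xy[0],xy[1],1.]); c=-R.T@t
    return (c+d*(z-c[2])/d[2])[:2]
def proj(p,X):
    K,R,t=(np.array(p[k],float) for k in("camera_matrix","R","t"))
    q=K@(R@np.array(X,float)+t); return q[:2]/q[2]
def save(p,n): cv2.imwrite("pics/"+n,p["color"][:,:,::-1])
E
python3 - <<'E'
from h import *
s=ctrl.get_state(); print(s["t"],s["ee_pos"],s["eef_rot"],s["opening"]); print(Rot.from_quat(s["eef_rot"]).as_matrix().round(3))
H=dict(basin=0,cover=0,ring=4,ring_mid=12,insert=4,insert_mid=25,tub=0,bin=0,tin=0,pump=0,cup=0,tape=0,descaler=0)
for c in("top","scene"):
    p=eyes.camera(c); save(p,c+"1.png"); print(c,"cam at",(-np.array(p["R"]).T@np.array(p["t"])).round())
    for n,z in H.items():
        for m in models.mark_of(p,n)[:3]:
            print(n,round(m["confidence"],2),np.round(m["xy"]),ray(p,m["xy"],z).round(1))
E
```

```text
0.0 [231.0234578  606.90655164 247.39498298] [ 1.80909058e-01  9.83499353e-01 -9.48825428e-04 -1.88899186e-04] 1.0031582708166071
[[-0.935  0.356 -0.001]
 [ 0.356  0.935 -0.002]
 [ 0.    -0.002 -1.   ]]
top cam at [431.  -1. 888.]
basin 0.81 [174. 292.] [482.6 276.1]
cover 0.82 [474. 311.] [ 464.  -266.5]
ring 0.89 [182. 393.] [308.2 247.6]
ring 0.74 [175. 320.] [433.5 269.8]
ring_mid 0.76 [171. 327.] [420.5 274.2]
ring_mid 0.74 [180. 389.] [315.4 250.8]
ring_mid 0.64 [181. 269.] [523.7 263.1]
insert 0.67 [180. 270.] [523.2 268.6]
insert 0.55 [212. 209.] [639.2 216.3]
insert_mid 0.63 [208. 206.] [638.9 219.8]
insert_mid 0.53 [178. 267.] [526.6 266.2]
tub 0.87 [300. 212.] [637.4  53.2]
bin 0.82 [297. 313.] [451.1  53.2]
bin 0.7 [168. 144.] [764.7 310.2]
tin 0.55 [383. 347.] [ 395.8 -102.1]
pump 0.74 [379. 222.] [623.  -94.2]
pump 0.55 [295. 311.] [454.5  56. ]
cup 0.7 [378. 288.] [499.9 -93.7]
cup 0.24 [300. 216.] [629.8  52.8]
tape 0.56 [265. 152.] [753.3 123.7]
descaler 0.91 [479. 168.] [ 732.8 -281.9]
descaler 0.7 [174. 321.] [432.  273.3]
scene cam at [1183. -151. 1091.]
basin 0.68 [425. 198.] [483.  275.5]
cover 0.58 [184. 244.] [ 467.8 -260.4]
ring 0.76 [417. 176.] [423. 277.]
ring 0.73 [392. 143.] [316.2 252.5]
ring 0.38 [417. 178.] [430.2 275.2]
ring_mid 0.6 [391. 139.] [309.1 253. ]
ring_mid 0.59 [415. 177.] [432.1 268.1]
insert 0.63 [428. 211.] [520.8 267.8]
insert 0.47 [422. 262.] [640.1 210.2]
insert_mid 0.6 [431. 207.] [526.1 269.5]
insert_mid 0.5 [424. 258.] [642.7 211. ]
tub 0.86 [348. 280.] [637.4  52.1]
bin 0.81 [326. 207.] [450.8  55.3]
bin 0.61 [398. 322.] [752.9 120.4]
tin 0.74 [331. 368.] [809.7 -31.2]
tin 0.7 [248. 201.] [ 390.6 -107.2]
pump 0.79 [278. 291.] [625.4 -93.2]
pump 0.23 [347. 280.] [636.8  48.9]
cup 0.95 [265. 244.] [510.2 -94.9]
cup 0.68 [183. 243.] [ 463.7 -263.2]
tape 0.93 [402. 321.] [752.3 129.9]
```

Run:
```python
from h import *
p=eyes.camera("top"); q=eyes.camera("scene")
for pic,nm in((p,"top"),(q,"scene")):
  for n,z in(("basin",35),("cover",4),("ring",20),("insert",46),("bin",45),("tub",45)):
    for m in models.trace(pic,n)[:3]:
        v,u=np.nonzero(m["pixels"]); W=np.array([ray(pic,(a,b),z) for a,b in zip(u,v)],np.float32)
        r=cv2.minAreaRect(W); print(nm,n,round(m["confidence"],2),np.round(m["xy"]),"rect c",np.round(r[0],1),"size",np.round(r[1],1),"ang",round(r[2],2))
c=p["color"][120:440,120:280]
a=cv2.resize(c,None,fx=1.875,fy=1.875,interpolation=cv2.INTER_CUBIC)
d=q["color"][110:290,350:480]; d=cv2.resize(d,(433,600),interpolation=cv2.INTER_CUBIC)
cv2.imwrite("pics/crop1.png",np.hstack([a,d])[:,:,::-1])
```

```text
top basin 0.6 [169. 292.] rect c [481.4 270. ] size [157.8 200.8] ang 80.05
top cover 0.65 [475. 309.] rect c [ 466.1 -269.5] size [151.7 201.1] ang 74.41
top ring 0.8 [174. 397.] rect c [312.7 250.4] size [37.9 39.9] ang 46.77
top ring 0.74 [167. 150.] rect c [755.5 303.2] size [ 39.  177.5] ang 78.9
top ring 0.6 [167. 319.] rect c [428. 271.] size [38.7 40.4] ang 4.23
top insert 0.57 [209. 207.] rect c [632.4 208.8] size [25.4 25.3] ang 1.51
top insert 0.54 [180. 267.] rect c [523.2 260.8] size [22.7 31.6] ang 1.52
top bin 0.97 [298. 315.] rect c [448.7  53.4] size [116.8 120.3] ang 1.45
top tub 0.96 [298. 210.] rect c [633.1  51.5] size [119.2 112.8] ang 28.46
scene basin 0.68 [427. 196.] rect c [492.3 266.5] size [159.4 223.9] ang 79.55
scene cover 0.9 [183. 247.] rect c [ 468.8 -271.4] size [150.9 200.6] ang 74.57
scene ring 0.5 [420. 175.] rect c [435.8 269.2] size [38.1 48.5] ang 70.77
scene ring 0.46 [391. 140.] rect c [320.3 246.2] size [39.6 53. ] ang 71.23
scene insert 0.6 [429. 210.] rect c [541. 257.] size [23.  44.9] ang 69.41
scene insert 0.5 [422. 262.] rect c [654.2 203.4] size [23.9 42.9] ang 69.66
scene bin 0.75 [325. 202.] rect c [463.6  48.7] size [142.9 123.1] ang 1.76
scene bin 0.42 [419. 175.] rect c [451.2 260.1] size [40.1 49.1] ang 61.96
scene bin 0.25 [429. 198.] rect c [499.2 263.1] size [156.3 218.7] ang 79.91
scene tub 0.91 [348. 274.] rect c [645.4  48.8] size [113.2 132.5] ang 75.24
```

View pics/top1.png

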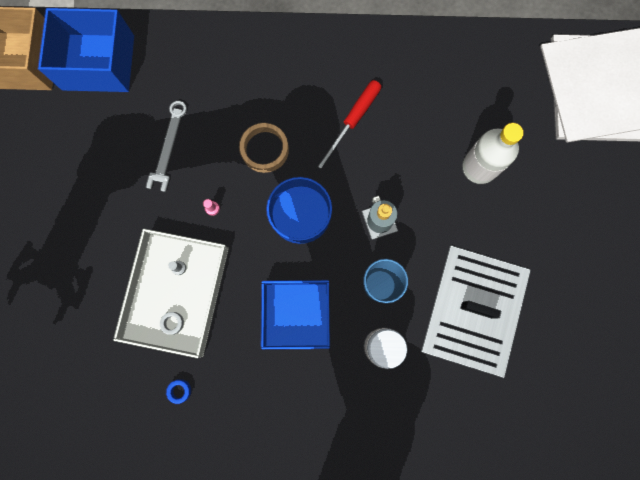

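View pics/crop1.png

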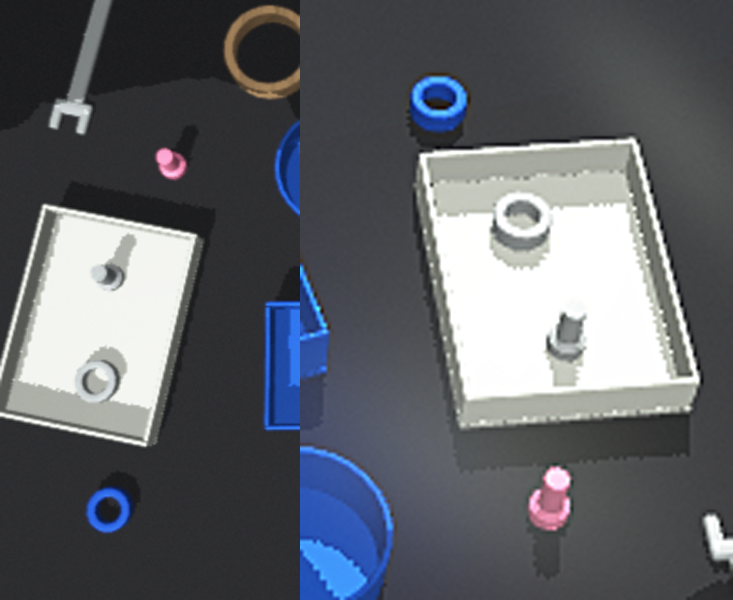

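The steel ring (top px 172,322) and the grey insert (178,267) are both inside the basin. Their look-alikes are the blue ring (178,392) and the pink insert (210,207), both outside it. The crop shows the colours clearly, so the targets are the grey ones in the basin. Next I'll fit the poses by silhouette.

```bash
cat >> h.py <<'E'
from scipy.optimize import minimize
def box(a,b,z0,z1): return np.array([[sx*a/2,sy*b/2,z] for sx in(-1,1) for sy in(-1,1) for z in(z0,z1)])
def cyl(r,z0,z1): return np.array([[r*np.cos(t),r*np.sin(t),z] for t in np.linspace(0,6.28,40) for z in(z0,z1)])
S=4
def render(p,parts,x,y,yaw,hole=None):
    im=np.zeros((480*S,640*S),np.uint8); c,s=np.cos(yaw),np.sin(yaw)
    f=lambda P:(np.array([proj(p,(x+c*a-s*b,y+s*a+c*b,z)) for a,b,z in P])*S+S/2).astype(np.int32)
    for P in parts: cv2.fillConvexPoly(im,cv2.convexHull(f(P)),1)
    return cv2.resize(im.astype(np.float32),(640,480),interpolation=cv2.INTER_AREA)
def fit(pm,parts,x0,yaw=True):
    n=3 if yaw else 2
    def cost(v):
        return sum(np.abs(render(p,parts,v[0],v[1],v[2]/100 if yaw else 0)-m).sum()/m.sum() for p,m in pm)
    st=np.array(x0[:n],float); sim=np.vstack([st]+[st+d for d in np.eye(n)*6])
    r=minimize(cost,st,method="Nelder-Mead",options=dict(initial_simplex=sim,xatol=.1,fatol=1e-4,maxiter=120)); return r.x,r.fun
def near(p,name,xyz,rad=15):
    L=[m for m in models.trace(p,name) if np.hypot(*(np.array(m["xy"])-proj(p,xyz)))<rad]
    return L[0]["pixels"].astype(np.float32) if L else None
E
python3 - <<'E'
from h import *
p=eyes.camera("top"); q=eyes.camera("scene")
G=dict(basin=([box(200,150,0,35)],(482,275,-17.),20),cover=([box(200,150,0,4),box(14,60,4,44)],(466,-268,-27.),20),
 ring=([cyl(20,4,20)],(430,271),True),insert=([cyl(13,4,14),cyl(8,14,46)],(524,265),8),
 bin=([box(116,116,0,45)],(450,54,0.),20),tub=([cyl(58,0,45)],(637,52),20))
for n,(parts,x0,_) in G.items():
    z={"ring":12,"insert":20}.get(n,20)
    pm=[(c,near(c,n,(x0[0],x0[1],z))) for c in(p,q)]
    # fill the masks of hollow things by their outline
    o=[]
    for c,m in pm:
        if m is None: continue
        u8=m.astype(np.uint8)
        if n!="insert":
            pts=np.argwhere(u8)[:,::-1].astype(np.int32).copy(); f=np.zeros_like(u8)
            if n=="cover":
                cs,_=cv2.findContours(u8,0,2); [cv2.drawContours(f,[k],-1,1,-1) for k in cs]
            else: cv2.fillConvexPoly(f,cv2.convexHull(pts),1)
            u8=f
        o.append((c,u8.astype(np.float32)))
    for k in [o]+([[a] for a in o] if len(o)>1 else []):
        v,f=fit(k,parts,x0,len(x0)==3); print(n,len(k),v.round(1),round(f,3))
E
```

```text
basin 2 [482.9 273.2 -16.8] 0.058
basin 1 [482.3 273.8 -16.9] 0.021
basin 1 [483.  272.1 -17. ] 0.031
cover 2 [ 466.  -270.7  -27.3] 0.062
cover 1 [ 465.7 -269.6  -27.8] 0.016
cover 1 [ 466.5 -271.8  -28.2] 0.04
ring 1 [428.4 271.3] 0.142
insert 2 [526.9 268.8] 0.363
insert 1 [527.2 271.3] 0.174
insert 1 [526.9 267.7] 0.152
bin 2 [449.5  52.3   3.2] 0.059
bin 1 [449.4  53.    3.4] 0.015
bin 1 [450.2  51.    3.6] 0.032
tub 2 [634.8  52.4] 0.08
tub 1 [635.7  53.3] 0.037
tub 1 [635.2  51.5] 0.038
```

```bash
cat >> h.py <<'E'
def go(x,y,z,psi):
    s=ctrl.get_state(); R0=Rot.from_quat(s["eef_rot"]); yv=np.array([np.cos(psi),np.sin(psi),0]); zv=np.array([0,0,-1.])
    R1=np.column_stack([np.cross(yv,zv),yv,zv]); d=np.array([x,y,z])-s["ee_pos"]
    print("pos",np.round(s["ee_pos"],1),"q",np.round(s["joint_pos"],2),"| turn",(R0.inv()*Rot.from_matrix(R1)).as_rotvec().round(4),"offset after turn",(R1.T@d).round(1),"len",round(np.linalg.norm(d)),"f",np.round(s["contact_force"],1),"grip",round(s["opening"]*85.4,1),np.round(s["finger_force"],1),"t",round(s["t"],2))
E
python3 -m crank '[{"offset":[0,0,0],"turn":[0,0,-0.097],"gripper":60},{"offset":[0,0,0],"turn":[0,0,-0.097],"gripper":60},{"offset":[-31.5,-37,12.5],"turn":[0,0,0],"gripper":60},{"offset":[-31.5,-37,12.5],"turn":[0,0,0],"gripper":60},{"offset":[-31.5,-37,12.5],"turn":[0,0,0],"gripper":60},{"offset":[-31.5,-37,12.5],"turn":[0,0,0],"gripper":60},{"offset":[-31.5,-37,12.5],"turn":[0,0,0],"gripper":60},{"offset":[-31.5,-37,12.5],"turn":[0,0,0],"gripper":60},{"offset":[-31.5,-37,12.5],"turn":[0,0,0],"gripper":60},{"offset":[-31.5,-37,12.5],"turn":[0,0,0],"gripper":60}]' 30
python3 -c "
from h import *
go(429,271,23,1.402)"
```

```text
t: 4.05
ee_pos: [430.6, 272.0, 148.2]
eef_rot: [0.085, 0.996, 0.0, 0.0]
contact_force: [0.5, -0.0, -0.3]
opening: 0.704
finger_force: 0.0
pos [430.6 272.  148.2] q [-0.59  0.58 -0.04  2.    0.04  0.56  0.74] | turn [ 0.0007  0.0008 -0.0009] offset after turn [  1.4  -1.3 125.2] len 125 f [ 0.5 -0.  -0.3] grip 60.1 0.0 t 4.05
```

```bash
python3 -m crank '[{"offset":[1.4,-1.3,20],"turn":[0,0,0],"gripper":60},{"offset":[0,0,30],"turn":[0,0,0],"gripper":60},{"offset":[0,0,30],"turn":[0,0,0],"gripper":60},{"offset":[0,0,20],"turn":[0,0,0],"gripper":60},{"offset":[0,0,10],"turn":[0,0,0],"gripper":60},{"offset":[0,0,5],"turn":[0,0,0],"gripper":60},{"offset":[0,0,4],"turn":[0,0,0],"gripper":60},{"offset":[0,0,4],"turn":[0,0,0],"gripper":60},{"offset":[0,0,0],"turn":[0,0,0],"gripper":60},{"offset":[0,0,0],"turn":[0,0,0],"gripper":60}]' 30
python3 - <<'E'
from h import *
go(429,271,22,1.402)
for c,w in(("scene",(110,290,330,500)),):
    p=eyes.camera(c); a=p["color"][w[0]:w[1],w[2]:w[3]]; cv2.imwrite("pics/ring.png",cv2.resize(a,(566,600),interpolation=cv2.INTER_CUBIC)[:,:,::-1])
E
```

```text
t: 5.3
ee_pos: [428.1, 272.2, 25.5]
eef_rot: [0.085, 0.996, 0.0, 0.0]
contact_force: [0.1, 0.4, -0.2]
opening: 0.704
finger_force: 0.0
pos [428.1 272.2  25.5] q [-0.61  0.8  -0.02  2.06  0.06  0.28  0.72] | turn [ 0.0003  0.0003 -0.001 ] offset after turn [-1.1 -1.1  3.5] len 4 f [ 0.1  0.4 -0.2] grip 60.1 0.0 t 5.3
```

View pics/ring.png

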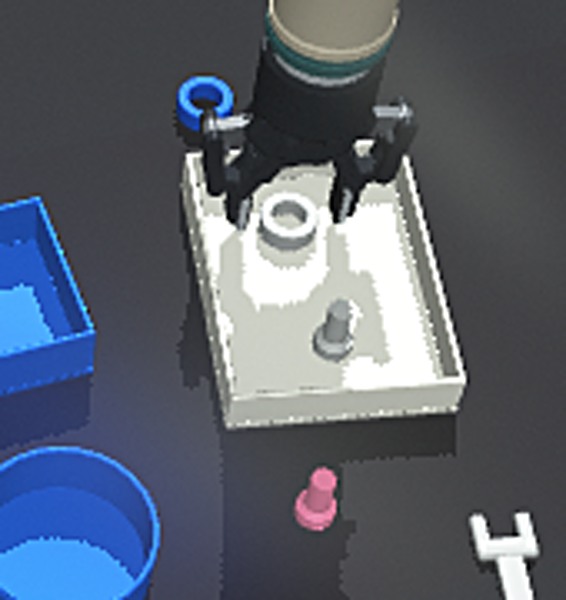

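The fingers straddle the steel ring, which sits at crop (288,222) with the tips at about (240,222) and (342,218). They still stand a few mm above the floor, so I'll go a little lower and close.

```bash
python3 -m crank '[{"offset":[-1,-1,2],"turn":[0,0,0],"gripper":60},{"offset":[0,0,2],"turn":[0,0,0],"gripper":60},{"offset":[0,0,1],"turn":[0,0,0],"gripper":60},{"offset":[0,0,0],"turn":[0,0,0],"gripper":38},{"offset":[0,0,0],"turn":[0,0,0],"gripper":34},{"offset":[0,0,0],"turn":[0,0,0],"gripper":30},{"offset":[0,0,0],"turn":[0,0,0],"gripper":30},{"offset":[0,0,0],"turn":[0,0,0],"gripper":30},{"offset":[0,0,0],"turn":[0,0,0],"gripper":30},{"offset":[0,0,0],"turn":[0,0,0],"gripper":30}]' 40
python3 -c "
from h import *
go(635,52.5,150,1.402)"
```

```text
t: 6.6
ee_pos: [428.8, 271.0, 20.6]
eef_rot: [0.085, 0.996, 0.0, 0.0]
contact_force: [-1.3, -0.3, 5.4]
opening: 0.454
finger_force: 40.0
pos [428.8 271.   20.6] q [-0.6   0.81 -0.02  2.06  0.06  0.27  0.72] | turn [ 0.0002  0.0001 -0.0009] offset after turn [-239.9 -180.8 -129.4] len 327 f [-1.3 -0.3  5.4] grip 38.7 40.0 t 6.6
```

```bash
python3 -m crank '[{"offset":[0,0,-10],"turn":[0,0,0],"gripper":30},{"offset":[0,0,-35],"turn":[0,0,0],"gripper":30},{"offset":[0,0,-45],"turn":[0,0,0],"gripper":30},{"offset":[0,0,-30],"turn":[0,0,0],"gripper":30},{"offset":[-40,-30,0],"turn":[0,0,0],"gripper":30},{"offset":[-40,-30,0],"turn":[0,0,0],"gripper":30},{"offset":[-40,-30,0],"turn":[0,0,0],"gripper":30},{"offset":[-40,-30,0],"turn":[0,0,0],"gripper":30},{"offset":[-40,-30,0],"turn":[0,0,0],"gripper":30},{"offset":[-40,-30,0],"turn":[0,0,0],"gripper":30}]' 40
python3 -c "
from h import *
go(635,52.5,32,1.402)"
```

```text
t: 7.85
ee_pos: [635.8, 51.6, 140.6]
eef_rot: [0.085, 0.996, 0.0, -0.0]
contact_force: [-0.0, 0.9, -1.4]
opening: 0.455
finger_force: 40.4
pos [635.8  51.6 140.6] q [-0.07  0.74 -0.09  1.65  0.09  0.76  1.2 ] | turn [ 0.0002 -0.0001 -0.0012] offset after turn [  0.9   0.8 108.6] len 109 f [-0.   0.9 -1.4] grip 38.9 40.4 t 7.85
```

```bash
python3 -m crank '[{"offset":[1,1,30],"turn":[0,0,0],"gripper":30},{"offset":[0,0,40],"turn":[0,0,0],"gripper":30},{"offset":[0,0,25],"turn":[0,0,0],"gripper":30},{"offset":[0,0,12],"turn":[0,0,0],"gripper":30},{"offset":[0,0,6],"turn":[0,0,0],"gripper":30},{"offset":[0,0,0],"turn":[0,0,0],"gripper":30},{"offset":[0,0,0],"turn":[0,0,0],"gripper":55},{"offset":[0,0,0],"turn":[0,0,0],"gripper":55},{"offset":[0,0,0],"turn":[0,0,0],"gripper":55},{"offset":[0,0,-20],"turn":[0,0,0],"gripper":55}]'
python3 -m crank '[{"offset":[0,0,-50],"turn":[0,0,0],"gripper":55},{"offset":[0,0,-50],"turn":[0,0,0],"gripper":55},{"offset":[30,30,0],"turn":[0,0,0],"gripper":55},{"offset":[30,30,0],"turn":[0,0,0],"gripper":55},{"offset":[25,30,0],"turn":[0,0,0],"gripper":45},{"offset":[25,30,0],"turn":[0,0,0],"gripper":45},{"offset":[20,30,0],"turn":[0,0,0],"gripper":45},{"offset":[10,30,0],"turn":[0,0,0],"gripper":45},{"offset":[0,0,0],"turn":[0,0,0],"gripper":45},{"offset":[0,0,0],"turn":[0,0,0],"gripper":45}]'
python3 - <<'E'
from h import *
go(526.7,268.8,35,1.402)
p=eyes.camera("top"); q=eyes.camera("scene")
a=cv2.resize(p["color"][160:290,230:370],(420,390)); b=cv2.resize(q["color"][150:280,380:505],(375,390))
cv2.imwrite("pics/c3.png",np.hstack([a,b])[:,:,::-1])
E
```

```text
t: 9.1
ee_pos: [632.9, 54.0, 46.8]
eef_rot: [0.085, 0.996, -0.0, -0.002]
contact_force: [-0.4, 0.6, 1.3]
opening: 0.644
finger_force: 0.0
t: 10.35
ee_pos: [527.0, 254.3, 148.1]
eef_rot: [0.085, 0.996, -0.0, 0.001]
contact_force: [-0.3, 0.0, 0.8]
opening: 0.535
finger_force: 0.0
pos [527.  254.3 148.1] q [-0.46  0.66 -0.06  1.8   0.06  0.69  0.84] | turn [-0.0003  0.001  -0.0015] offset after turn [  2.7  14.2 113.1] len 114 f [-0.3  0.   0.8] grip 45.7 0.0 t 10.35
```

View pics/c3.png

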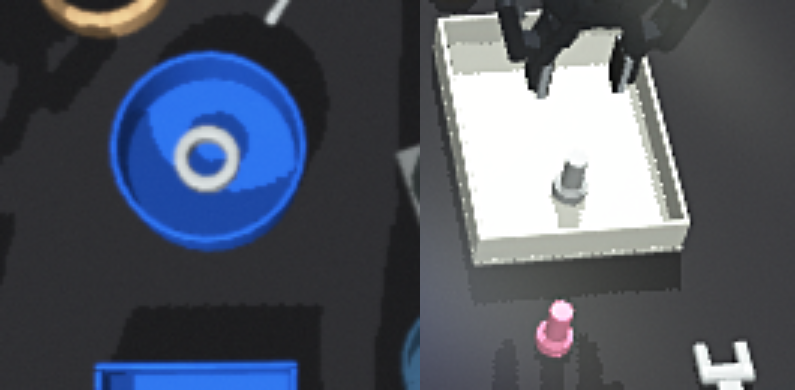

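The ring lies in the tub (crop 207,158), and the grey insert still stands in the basin (crop 571,180). Next I'll take the insert by its stem.

```bash
python3 -m crank '[{"offset":[2.5,14,20],"turn":[0,0,0],"gripper":45},{"offset":[0,0,30],"turn":[0,0,0],"gripper":45},{"offset":[0,0,30],"turn":[0,0,0],"gripper":45},{"offset":[0,0,20],"turn":[0,0,0],"gripper":45},{"offset":[0,0,8],"turn":[0,0,0],"gripper":45},{"offset":[0,0,5],"turn":[0,0,0],"gripper":45},{"offset":[0,0,0],"turn":[0,0,0],"gripper":45},{"offset":[0,0,0],"turn":[0,0,0],"gripper":45},{"offset":[0,0,0],"turn":[0,0,0],"gripper":45},{"offset":[0,0,0],"turn":[0,0,0],"gripper":45}]' 30
python3 - <<'E'
from h import *
go(526.8,269,35,1.402)
q=eyes.camera("scene")
b=cv2.resize(q["color"][150:280,380:505],(577,600)); cv2.imwrite("pics/c4.png",b[:,:,::-1])
E
```

```text
t: 11.7
ee_pos: [526.7, 269.5, 34.7]
eef_rot: [0.085, 0.996, 0.0, 0.0]
contact_force: [-1.3, -0.5, -0.2]
opening: 0.528
finger_force: 0.0
pos [526.7 269.5  34.7] q [-0.49  0.84 -0.05  1.83  0.08  0.47  0.81] | turn [ 0.0004  0.0005 -0.0011] offset after turn [-0.2 -0.5 -0.3] len 1 f [-1.3 -0.5 -0.2] grip 45.1 0.0 t 11.7
```

View pics/c4.png

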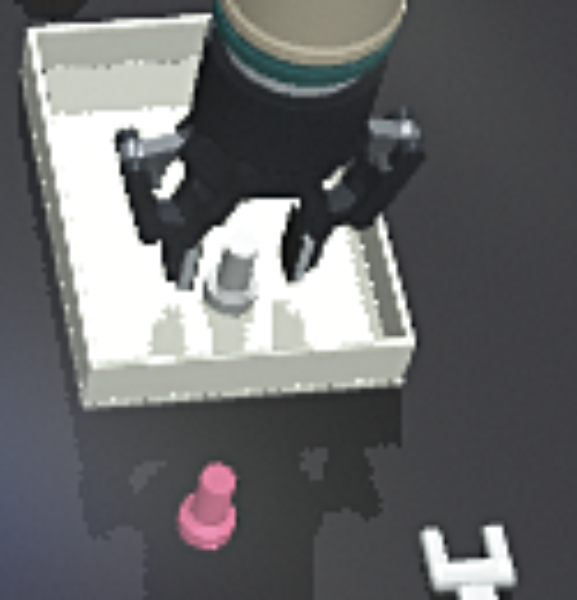

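The stem (crop 238,265) is centred between the tips at (187,275) and (295,268), so I'll close and lift.

```bash
python3 -m crank '[{"offset":[0,0,0],"turn":[0,0,0],"gripper":20},{"offset":[0,0,0],"turn":[0,0,0],"gripper":12},{"offset":[0,0,0],"turn":[0,0,0],"gripper":8},{"offset":[0,0,0],"turn":[0,0,0],"gripper":8},{"offset":[0,0,0],"turn":[0,0,0],"gripper":8},{"offset":[0,0,0],"turn":[0,0,0],"gripper":8},{"offset":[0,0,-10],"turn":[0,0,0],"gripper":8},{"offset":[0,0,-30],"turn":[0,0,0],"gripper":8},{"offset":[0,0,-45],"turn":[0,0,0],"gripper":8},{"offset":[0,0,-30],"turn":[0,0,0],"gripper":8}]' 40
python3 -c "
from h import *
go(449.7,52.5,150,1.402)"
```

```text
t: 13.0
ee_pos: [527.0, 269.9, 151.4]
eef_rot: [0.085, 0.996, 0.001, 0.001]
contact_force: [-0.1, -0.4, -0.3]
opening: 0.162
finger_force: 60.6
pos [527.  269.9 151.4] q [-0.48  0.66 -0.07  1.78  0.06  0.7   0.82] | turn [ 0.0015  0.0016 -0.0009] offset after turn [  39.7 -227.3    1.4] len 231 f [-0.1 -0.4 -0.3] grip 13.8 60.6 t 13.0
```

```bash
python3 -m crank '[{"offset":[8,-45.5,0],"turn":[0,0,0],"gripper":8},{"offset":[8,-45.5,0],"turn":[0,0,0],"gripper":8},{"offset":[8,-45.5,0],"turn":[0,0,0],"gripper":8},{"offset":[8,-45.5,0],"turn":[0,0,0],"gripper":8},{"offset":[8,-45.5,0],"turn":[0,0,0],"gripper":8},{"offset":[0,0,0],"turn":[0,0,0],"gripper":8},{"offset":[0,0,35],"turn":[0,0,0],"gripper":8},{"offset":[0,0,35],"turn":[0,0,0],"gripper":8},{"offset":[0,0,25],"turn":[0,0,0],"gripper":8},{"offset":[0,0,12],"turn":[0,0,0],"gripper":8}]'
python3 -c "
from h import *
go(449.7,52.5,38,1.402)"
```

```text
t: 14.25
ee_pos: [447.7, 52.7, 42.7]
eef_rot: [0.084, 0.996, -0.001, -0.002]
contact_force: [-0.6, -0.7, -0.1]
opening: 0.166
finger_force: 60.5
pos [447.7  52.7  42.7] q [-0.08  0.74 -0.15  2.2   0.47  0.23  0.76] | turn [-0.0024 -0.0036  0.0001] offset after turn [-2.   0.1  4.7] len 5 f [-0.6 -0.7 -0.1] grip 14.2 60.5 t 14.25
```

```bash
python3 -m crank '[{"offset":[0,0,3],"turn":[0,0,0],"gripper":8},{"offset":[0,0,0],"turn":[0,0,0],"gripper":8},{"offset":[0,0,0],"turn":[0,0,0],"gripper":40},{"offset":[0,0,0],"turn":[0,0,0],"gripper":40},{"offset":[0,0,0],"turn":[0,0,0],"gripper":40},{"offset":[0,0,-15],"turn":[0,0,0],"gripper":40},{"offset":[0,0,-40],"turn":[0,0,0],"gripper":40},{"offset":[0,0,-50],"turn":[0,0,0],"gripper":40},{"offset":[0,0,-50],"turn":[0,0,0],"gripper":40},{"offset":[0,0,-40],"turn":[0,0,0],"gripper":40}]'
python3 -m crank '[{"offset":[0,0,0],"turn":[0,0,0.168],"gripper":50},{"offset":[0,0,0],"turn":[0,0,0.168],"gripper":50},{"offset":[0,0,0],"turn":[0,0,0.168],"gripper":50},{"offset":[0,0,0],"turn":[0,0,0.168],"gripper":50},{"offset":[0,0,0],"turn":[0,0,0.168],"gripper":50},{"offset":[0,0,0],"turn":[0,0,0.168],"gripper":50},{"offset":[0,0,0],"turn":[0,0,0.168],"gripper":50},{"offset":[0,0,0],"turn":[0,0,0.168],"gripper":50},{"offset":[0,0,0],"turn":[0,0,0.168],"gripper":50},{"offset":[0,0,0],"turn":[0,0,0.168],"gripper":50}]'
python3 - <<'E'
from h import *
go(466,-270.5,190,-0.277)
q=eyes.camera("scene"); p=eyes.camera("top")
for n,z in(("ring_mid",12),("insert_mid",18)):
  for m in models.mark_of(q,n)[:4]: print(n,round(m["confidence"],2),np.round(m["xy"]),ray(q,m["xy"],z).round())
b=cv2.resize(q["color"][150:350,250:480],(690,600)); cv2.imwrite("pics/c5.png",b[:,:,::-1])
E
```

```text
t: 15.5
ee_pos: [448.6, 51.9, 238.1]
eef_rot: [0.085, 0.996, -0.0, -0.0]
contact_force: [0.1, 0.6, 0.1]
opening: 0.472
finger_force: 0.0
t: 16.75
ee_pos: [448.3, 51.9, 236.1]
eef_rot: [0.8, 0.6, -0.001, -0.0]
contact_force: [-0.4, -0.0, 1.0]
opening: 0.581
finger_force: 0.0
pos [448.3  51.9 236.1] q [-0.15  0.37 -0.04  2.06  0.02  0.72 -0.49] | turn [-0.0014  0.0014 -0.0073] offset after turn [-305.3  105.2   46.1] len 326 f [-0.4 -0.   1. ] grip 49.6 0.0 t 16.75
ring_mid 0.79 [392. 136.] [301. 257.]
ring_mid 0.54 [350. 277.] [639.  56.]
insert_mid 0.58 [425. 259.] [640. 215.]
insert_mid 0.51 [326. 202.] [450.  56.]
```

View pics/c5.png

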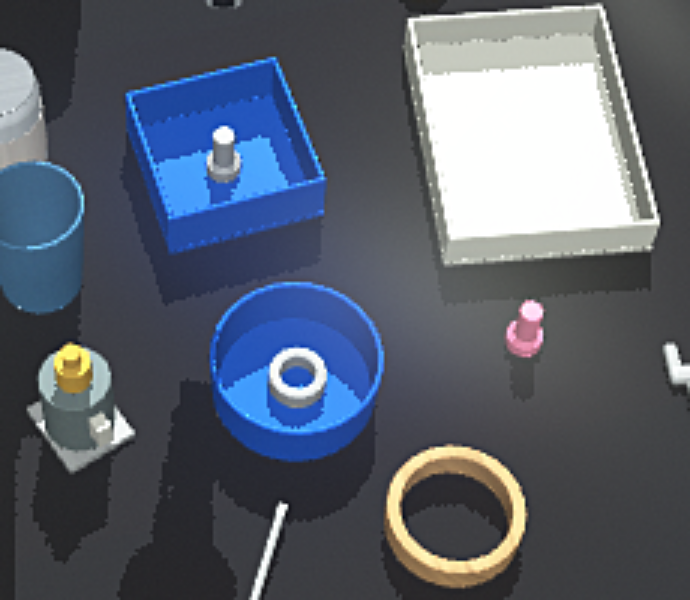

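The ring is in the tub (298,377), the insert stands upright in the bin (223,155) and the basin is empty. Now for the cover.

```bash
python3 -m crank '[{"offset":[-43.6,15,0],"turn":[0,0,-0.007],"gripper":50},{"offset":[-43.6,15,0],"turn":[0,0,0],"gripper":50},{"offset":[-43.6,15,0],"turn":[0,0,0],"gripper":50},{"offset":[-43.6,15,0],"turn":[0,0,0],"gripper":50},{"offset":[-43.6,15,0],"turn":[0,0,0],"gripper":50},{"offset":[-43.6,15,0],"turn":[0,0,0],"gripper":50},{"offset":[-43.6,15,20],"turn":[0,0,0],"gripper":50},{"offset":[0,0,40],"turn":[0,0,0],"gripper":50},{"offset":[0,0,40],"turn":[0,0,0],"gripper":50},{"offset":[0,0,30],"turn":[0,0,0],"gripper":50}]'
python3 - <<'E'
from h import *
go(466,-270.5,25,-0.277)
q=eyes.camera("scene")
b=cv2.resize(q["color"][180:310,110:270],(738,600)); cv2.imwrite("pics/c6.png",b[:,:,::-1])
E
```

```text
t: 18.2
ee_pos: [466.6, -270.3, 104.6]
eef_rot: [0.796, 0.606, -0.001, -0.001]
contact_force: [1.3, -0.4, -1.0]
opening: 0.584
finger_force: 0.0
pos [ 466.6 -270.3  104.6] q [ 0.48  0.68 -0.01  1.95  0.01  0.52  0.19] | turn [-0.0027  0.0006  0.0073] offset after turn [-0.3 -0.5 79.6] len 80 f [ 1.3 -0.4 -1. ] grip 49.9 0.0 t 18.2
```

View pics/c6.png

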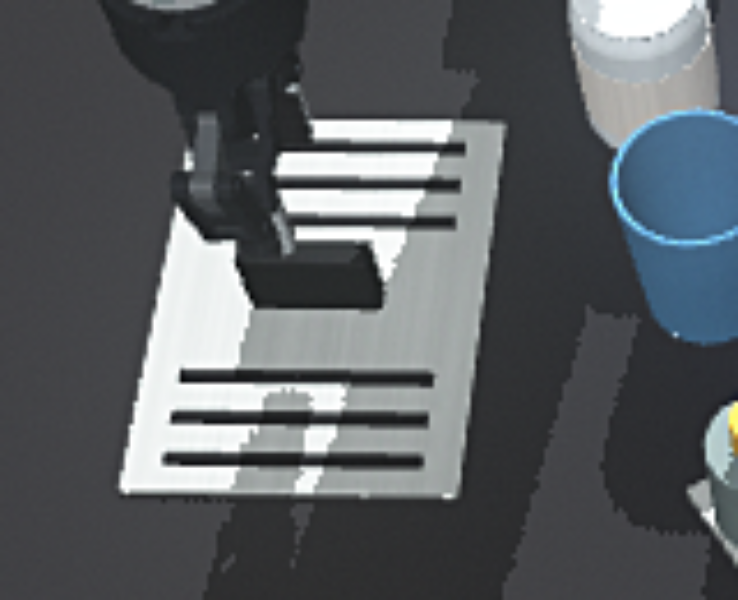

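The hand is over the black grip (crop 310,270), and the jaws will straddle its thickness. Going down to TCP z≈29 and closing.

```bash
python3 -m crank '[{"offset":[-0.3,-0.5,30],"turn":[-0.003,0,0.007],"gripper":50},{"offset":[0,0,25],"turn":[0,0,0],"gripper":50},{"offset":[0,0,12],"turn":[0,0,0],"gripper":50},{"offset":[0,0,6],"turn":[0,0,0],"gripper":50},{"offset":[0,0,2.5],"turn":[0,0,0],"gripper":50},{"offset":[0,0,0],"turn":[0,0,0],"gripper":30},{"offset":[0,0,0],"turn":[0,0,0],"gripper":18},{"offset":[0,0,0],"turn":[0,0,0],"gripper":10},{"offset":[0,0,0],"turn":[0,0,0],"gripper":5},{"offset":[0,0,0],"turn":[0,0,0],"gripper":5}]' 50
python3 -c "
from h import *
go(466,-270.5,200,-0.277)"
```

```text
t: 19.5
ee_pos: [467.1, -271.0, 31.5]
eef_rot: [0.798, 0.602, 0.0, 0.002]
contact_force: [-0.2, 0.6, 5.6]
opening: 0.157
finger_force: 50.0
pos [ 467.1 -271.    31.5] q [ 0.47  0.81 -0.    1.98  0.01  0.35  0.19] | turn [ 0.0028  0.0017 -0.0018] offset after turn [   0.2   -1.2 -168.5] len 169 f [-0.2  0.6  5.6] grip 13.4 50.0 t 19.5
```

```bash
python3 -m crank '[{"offset":[0,0,0],"turn":[0,0,0],"gripper":2},{"offset":[0,0,0],"turn":[0,0,0],"gripper":2},{"offset":[0,0,-4],"turn":[0,0,0],"gripper":2},{"offset":[0,0,-10],"turn":[0,0,0],"gripper":2},{"offset":[0,0,-20],"turn":[0,0,0],"gripper":2},{"offset":[0,0,-30],"turn":[0,0,0],"gripper":2},{"offset":[0,0,-35],"turn":[0,0,0],"gripper":2},{"offset":[0,0,-35],"turn":[0,0,0],"gripper":2},{"offset":[0,0,-25],"turn":[0,0,0],"gripper":2},{"offset":[0,0,-10],"turn":[0,0,0],"gripper":2}]' 110
python3 - <<'E'
from h import *
go(482.7,273,200,-0.169)
q=eyes.camera("scene"); p=eyes.camera("top")
for c,n in((p,"top"),(q,"scene")):
  for m in models.mark_of(c,"cover")[:1]: print(n,m["confidence"],ray(c,m["xy"],169).round(1))
b=cv2.resize(q["color"][130:330,60:310],(750,600)); cv2.imwrite("pics/c7.png",b[:,:,::-1])
E
```

```text
t: 20.75
ee_pos: [466.7, -270.6, 201.3]
eef_rot: [0.799, 0.602, 0.0, 0.002]
contact_force: [0.2, 0.9, -4.0]
opening: 0.145
finger_force: 107.6
pos [ 466.7 -270.6  201.3] q [ 0.47  0.53 -0.    1.88  0.    0.73  0.19] | turn [ 0.0036  0.0021 -0.11  ] offset after turn [538.5 -75.7   1.3] len 544 f [ 0.2  0.9 -4. ] grip 12.4 107.6 t 20.75
top 0.66 [ 469.2 -269.2]
scene 0.86 [ 460.6 -266.9]
```

View pics/c7.png

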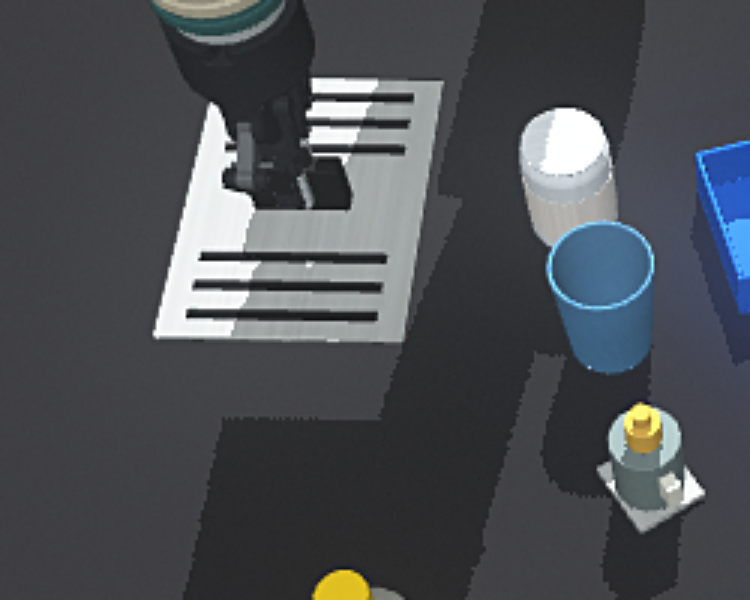

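The cover hangs level in the jaws and the clutter is untouched. I'll carry it across at about 170 mm underside height.

```bash
python3 -m crank '[{"offset":[0,0,0],"turn":[0.003,0.002,-0.055],"gripper":2},{"offset":[0,0,0],"turn":[0,0,-0.055],"gripper":2},{"offset":[20,-3,0],"turn":[0,0,0],"gripper":2},{"offset":[35,-5,0],"turn":[0,0,0],"gripper":2},{"offset":[42,-6,0],"turn":[0,0,0],"gripper":2},{"offset":[42,-6,0],"turn":[0,0,0],"gripper":2},{"offset":[42,-6,0],"turn":[0,0,0],"gripper":2},{"offset":[42,-6,0],"turn":[0,0,0],"gripper":2},{"offset":[42,-6,0],"turn":[0,0,0],"gripper":2},{"offset":[42,-6,0],"turn":[0,0,0],"gripper":2}]'
python3 -m crank '[{"offset":[42,-6,0],"turn":[0,0,0],"gripper":2},{"offset":[42,-6,0],"turn":[0,0,0],"gripper":2},{"offset":[42,-6,0],"turn":[0,0,0],"gripper":2},{"offset":[40,-6,0],"turn":[0,0,0],"gripper":2},{"offset":[35,-5,0],"turn":[0,0,0],"gripper":2},{"offset":[20,-3,0],"turn":[0,0,0],"gripper":2},{"offset":[8,-1,0],"turn":[0,0,0],"gripper":2},{"offset":[0,0,20],"turn":[0,0,0],"gripper":2},{"offset":[0,0,20],"turn":[0,0,0],"gripper":2},{"offset":[0,0,10],"turn":[0,0,0],"gripper":2}]'
cat > m.py <<'E'
from h import *
go(482.7,273,81.5,-0.169)
s=ctrl.get_state(); zb=s["ee_pos"][2]-31.5; R=Rot.from_quat(s["eef_rot"]).as_matrix(); x0=(s["ee_pos"][0],s["ee_pos"][1],100*np.arctan2(R[1,1],R[0,1]))
for c in("top","scene"):
    p=eyes.camera(c); m=near(p,"cover",(x0[0],x0[1],zb),40); save(p,c+"_m.png")
    if m is None: print(c,"none"); continue
    f=np.zeros((480,640),np.uint8); cv2.fillConvexPoly(f,cv2.convexHull(np.argwhere(m>0)[:,::-1].astype(np.int32).copy()),1)
    def cost(v): return np.abs(render(p,[box(200,150,v[3],v[3]+4)],v[0],v[1],v[2]/100)-f).sum()/f.sum()
    for fixed in(True,False):
        st=np.array([*x0,zb]); g=(lambda v:cost([*v,zb])) if fixed else cost; st=st[:3] if fixed else st
        r=minimize(g,st,method="Nelder-Mead",options=dict(initial_simplex=np.vstack([st,st+np.eye(len(st))*6]),xatol=.1,fatol=1e-4,maxiter=150)); print(c,"zb",zb.round(1),r.x.round(1),round(r.fun,3))
E
python3 m.py
```

```text
t: 22.2
ee_pos: [473.4, 42.2, 199.4]
eef_rot: [0.764, 0.645, -0.001, -0.001]
contact_force: [0.5, -0.8, -4.0]
opening: 0.147
finger_force: 107.5
t: 23.45
ee_pos: [480.1, 269.0, 149.1]
eef_rot: [0.765, 0.644, -0.002, -0.0]
contact_force: [0.4, 0.0, -4.1]
opening: 0.143
finger_force: 107.4
pos [480.1 269.  149.1] q [-0.55  0.62 -0.01  1.89  0.01  0.63 -0.74] | turn [-0.0029  0.0019 -0.002 ] offset after turn [ 4.4  1.9 67.6] len 68 f [ 0.4  0.  -4.1] grip 12.2 107.4 t 23.45
top zb 117.6 [479.5 270.5 -17.1] 0.015
top zb 117.6 [479.3 269.7 -16.8 120.4] 0.014
scene zb 117.6 [480.7 268.  -17. ] 0.04
scene zb 117.6 [482.9 267.  -17.1 121.1] 0.038
```

```bash
python3 -m crank '[{"offset":[2,1,0],"turn":[-0.002,0.002,-0.002],"gripper":2},{"offset":[2,1,0],"turn":[0,0,0],"gripper":2},{"offset":[0,0,10],"turn":[0,0,0],"gripper":2},{"offset":[0,0,15],"turn":[0,0,0],"gripper":2},{"offset":[0,0,15],"turn":[0,0,0],"gripper":2},{"offset":[0,0,10],"turn":[0,0,0],"gripper":2},{"offset":[0,0,6],"turn":[0,0,0],"gripper":2},{"offset":[0,0,0],"turn":[0,0,0],"gripper":2},{"offset":[0,0,0],"turn":[0,0,0],"gripper":2},{"offset":[0,0,0],"turn":[0,0,0],"gripper":2}]'
python3 m.py; python3 -c "
import cv2
a=cv2.imread('pics/top_m.png')[210:370,100:250];b=cv2.imread('pics/scene_m.png')[130:260,350:490]
cv2.imwrite('pics/c8.png',cv2.hconcat([cv2.resize(a,(400,427)),cv2.resize(b,(400,427))]))"
```

```text
t: 24.9
ee_pos: [483.6, 274.8, 94.7]
eef_rot: [0.764, 0.646, 0.002, -0.001]
contact_force: [0.1, -0.8, -4.3]
opening: 0.144
finger_force: 107.5
pos [483.6 274.8  94.7] q [-0.56  0.71 -0.01  1.91  0.01  0.52 -0.75] | turn [ 0.0014 -0.0032  0.0021] offset after turn [-1.9 -0.6 13.2] len 13 f [ 0.1 -0.8 -4.3] grip 12.3 107.5 t 24.9
top zb 63.2 [481.9 276.7 -16. ] 0.026
top zb 63.2 [482.5 274.  -15.9  70.2] 0.016
scene zb 63.2 [484.3 274.  -16.9] 0.045
scene zb 63.2 [482.1 274.9 -15.6  61.2] 0.043
```

View pics/c8.png

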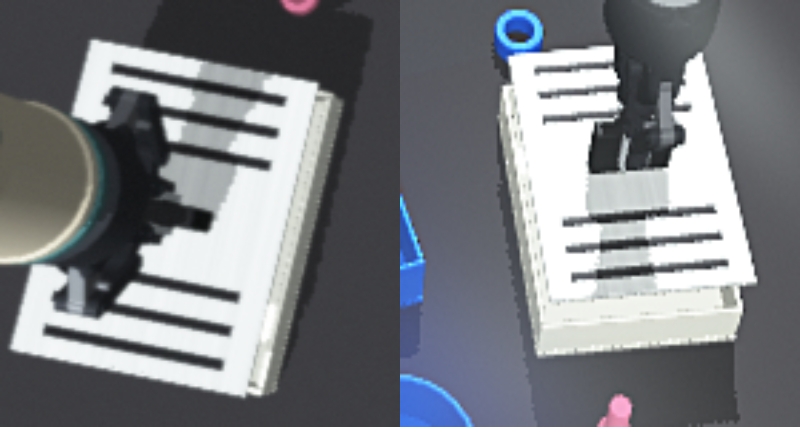

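The cover is aligned over the basin in both views, with the rim evenly placed below it. Lowering by 12 mm.

```bash
python3 -m crank '[{"offset":[-0.8,-0.3,3],"turn":[0,-0.001,0.001],"gripper":2},{"offset":[0,0,5],"turn":[0,0,0],"gripper":2},{"offset":[0,0,3],"turn":[0,0,0],"gripper":2},{"offset":[0,0,1],"turn":[0,0,0],"gripper":2},{"offset":[0,0,0],"turn":[0,0,0],"gripper":2},{"offset":[0,0,0],"turn":[0,0,0],"gripper":2},{"offset":[0,0,0],"turn":[0,0,0],"gripper":2},{"offset":[0,0,0],"turn":[0,0,0],"gripper":2},{"offset":[0,0,0],"turn":[0,0,0],"gripper":2},{"offset":[0,0,0],"turn":[0,0,0],"gripper":2}]'
python3 - <<'E'
from h import *
E=[]
for i in range(6):
    q=eyes.camera("scene" if i%2 else "top"); s=ctrl.get_state(); E.append([*s["ee_pos"],*Rot.from_quat(s["eef_rot"]).as_matrix()[:,2][:2],np.arctan2(*Rot.from_quat(s["eef_rot"]).as_matrix()[[1,0],1])])
    if i==4: t=q
    if i==5: sc=q
E=np.array(E); print(E.mean(0).round(4),E.std(0).round(4))
out=[]
for p,w in((t,(205,375,95,255)),(sc,(135,260,355,490))):
    im=p["color"].copy(); k=3; im=cv2.resize(im,None,fx=k,fy=k,interpolation=cv2.INTER_CUBIC)
    def poly(x,y,yaw,z,col):
        c,s=np.cos(yaw),np.sin(yaw)
        P=np.array([proj(p,(x+c*a-s*b,y+s*a+c*b,z)) for a,b in((-100,-75),(100,-75),(100,75),(-100,75))]); cv2.polylines(im,[np.int32((P+.5)*k)],True,col,1)
    poly(482.7,273,-.169,35,(255,0,0)); poly(*E.mean(0)[:2],E.mean(0)[5],50,(0,160,0))
    out.append(cv2.resize(im[w[0]*k:w[1]*k,w[2]*k:w[3]*k],(400,430)))
cv2.imwrite("pics/c9.png",np.hstack(out)[:,:,::-1])
E
```

```text
t: 26.35
ee_pos: [482.9, 273.9, 82.2]
eef_rot: [0.764, 0.645, 0.001, -0.0]
contact_force: [0.3, -1.5, -3.8]
opening: 0.141
finger_force: 107.5
[ 4.828558e+02  2.739158e+02  8.221660e+01  9.000000e-04  1.500000e-03
 -1.679000e-01] [0.0109 0.0168 0.0082 0.     0.     0.    ]
```

View pics/c9.png

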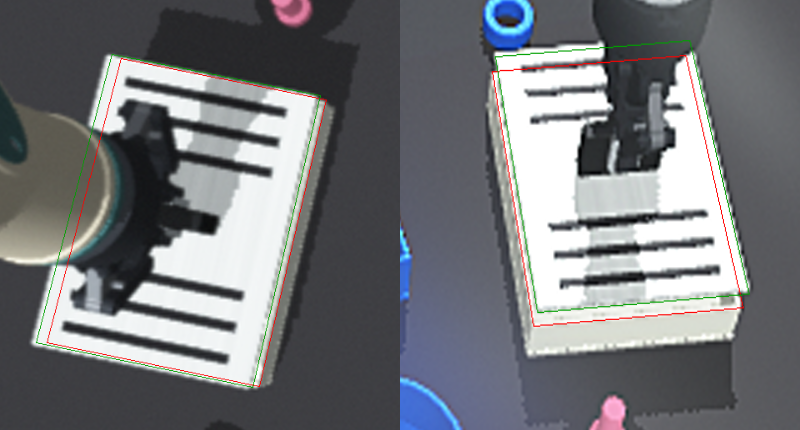

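The overlays (green: expected cover, red: basin rim) fit the plate and rim in both views. As a last check, I'll read the gap numerically from intensity profiles along the near end face.

Run:
```python
from h import *
p=eyes.camera("scene"); g=p["color"].mean(2).astype(np.float32)
c,s=np.cos(-.169),np.sin(-.169)
for yy in(-60,-45,-20,15,30,50):
    pr=[]
    for z in range(20,72,2):
        u,v=proj(p,(482.8+c*100-s*yy,273.3+s*100+c*yy,z)); pr.append(int(cv2.getRectSubPix(g,(1,1),(float(u),float(v)))[0,0]))
    print(yy,pr)
print([*range(20,72,2)])
t=eyes.camera("top"); g=t["color"].mean(2).astype(np.float32)
for xx in(-70,0,70):   # across the right (-y) long edges at z=54
    print(xx,[(d,int(cv2.getRectSubPix(g,(1,1),tuple(map(float,proj(t,(482.8+c*xx-s*d,273.3+s*xx+c*d,54)))))[0,0])) for d in range(-84,-66,2)])
```

```text
-60 [214, 215, 215, 215, 216, 216, 218, 218, 229, 244, 228, 215, 229, 241, 239, 237, 234, 241, 249, 255, 255, 255, 255, 255, 255, 255]
-45 [215, 215, 215, 215, 215, 217, 219, 236, 253, 241, 232, 236, 239, 239, 228, 184, 173, 207, 226, 236, 243, 252, 255, 255, 249, 243]
-20 [216, 217, 217, 216, 215, 214, 214, 230, 250, 245, 234, 236, 240, 241, 238, 203, 176, 198, 207, 205, 204, 205, 206, 208, 212, 216]
15 [216, 216, 216, 216, 216, 217, 221, 237, 245, 240, 238, 238, 238, 239, 239, 239, 226, 210, 228, 253, 255, 255, 255, 255, 255, 255]
30 [216, 216, 216, 216, 215, 214, 211, 216, 238, 241, 214, 208, 233, 241, 240, 227, 209, 226, 250, 252, 255, 255, 255, 255, 255, 255]
50 [216, 215, 215, 215, 215, 215, 222, 230, 238, 247, 240, 225, 229, 240, 239, 236, 219, 218, 242, 255, 255, 255, 255, 255, 255, 255]
[20, 22, 24, 26, 28, 30, 32, 34, 36, 38, 40, 42, 44, 46, 48, 50, 52, 54, 56, 58, 60, 62, 64, 66, 68, 70]
-70 [(-84, 115), (-82, 115), (-80, 126), (-78, 188), (-76, 207), (-74, 195), (-72, 233), (-70, 241), (-68, 243)]
0 [(-84, 120), (-82, 116), (-80, 126), (-78, 201), (-76, 213), (-74, 201), (-72, 218), (-70, 242), (-68, 244)]
70 [(-84, 117), (-82, 116), (-80, 136), (-78, 189), (-76, 196), (-74, 191), (-72, 235), (-70, 244), (-68, 244)]
```

The rim edge reads z≈34–35 and the cover's side face about 50–54. The gap is therefore about 15 mm, with roughly 1 mm of lateral error and the tool stationary. Handing in.

```bash
python3 -c "
from h import *
print(np.abs(ctrl.get_state()['joint_velocities']).max()); print(ctrl.sign_off())"
```

```text
0.0012793806913500591
the job is handed in; nothing more can be done
None
```

The job is handed in: the ring is in the round tub, the insert stands in the square bin, and the cover is held still and level about 15 mm above the basin rim, within about 1 mm of the basin's edges.

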